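# Space and press a specimen tile in the bonding jig

## Robot

A 6-joint arm with a two-finger parallel gripper is mounted at the origin on the work surface. World frame = base frame: x ahead of the robot, y to its left, z up, the work surface at z = 0. Lengths are in m, angles in rad, forces in N, time in s.
With the tool pointing down it reaches from about 0.375 to 0.9 m from the base axis. Payload 3.1 kg.
Tool frame: the origin (TCP) lies between the finger pads; the fingertips stand manip.finger_overhang ahead of it and the grasp point (between the pads) lies 5 mm behind it (manip.finger_overhang is the distance from the TCP to the fingertips, in m); z points along the fingers, y is the line along which they close (so a half turn about z gives the same grasp; the last joint's range is limited). The gripper opens to 85 mm and grips with 20 to 120 N. Pads are 22 mm wide; open, the fingers measure 114 mm over their backs; the gripper's body (76 mm by 85 mm) begins 54 mm behind the grasp point. The pads swing forward as they close: fully open they stand 13 mm farther back than shut.
Start: joints at [-1.478, 0.527, 1.433, -0, 1.181, -0.178], TCP at [0.167, -0.602, 0.245] pointing down, gripper open.
Joint ranges: [-3.08, 3.08], [-0.75, 2.2], [0.22, 2.44], [-1.43, 4.57], [0, 2.65], [-2.85, 2.85]. Speed limits (rad/s): [2.79, 2.79, 3.14, 3.14, 3.14, 3.14].

## Interface

Orientations are given as a unit quaternion [x, y, z, w].
In Python, from station import manip gives the robot as it stands.
- The arm moves only by the tool drive_tool, never from a script. Its argument "plan" is a list of rows, each a list of 7 numbers: the shift along the tool's x, y, z in m, then the turn, a rotation vector about the tool's x, y, z in degrees, then the opening, from -1 (shut) to 1 (fully open). In form: [[x, y, z, wx, wy, wz, gripper], ...]. A call has 1 to 10 rows; each row shifts and turns the commanded pose from where the row before left it, along the tool's axes as they then stand; what a row does not reach is not made up. A row lasts 1/10 s, in which the tool goes at most 50 mm and 8.59 degrees, less where a joint would pass 70% of its speed; a pose out of reach is approached as far as the arm can. A call is refused whole if a number of a shift passes 0.05 or a number of a turn 8.59, either way. A call with a gripper value outside its range is refused whole. The fingers move at their own pace and stop on an object; "newtons" is the grip in N (left out, the last holds). Time passes only in rows, so rows that do not move let the fingers close. It gives the time, the measured TCP pose, the force, the opening and the grip force at its end, in the units of the state.
- manip.sense(): the state, without advancing time (a new reading comes with each control period).
- manip.snapshot(name): name is "scene" or "top" or "wrist"; returns a dict with "image" (400x640x3 uint8, red, green, blue), "z_map" (400x640 float32, m along the optical axis (not along the pixel's ray), 0 where there is no reading), "fov_y" (degrees; the focal length in pixels is half the picture's height over the tangent of half this angle, whatever the lens; pixels are square), "cx", "cy" (the principal point, pixels), "k1" (the pictures are not rectified: a ray, as slopes to the right and down, at radius r is drawn at 1 + k1 r^2 times it, then the intrinsics apply), "extrinsics" (4x4, takes a point from camera to world coordinates); the wrist camera has in their place "mount" (4x4, takes a point from camera to tool coordinates, whose origin is the TCP and whose axes are the flange's). Camera axes: x right, y up, looking along -z (the intrinsics and any distortion apply to the point x, -y, -z); pixel columns grow to the right and rows downward; lengths in m; the calibration is good to about 2 mm. A picture is of the moment at which its call begins: read the wrist's pose just before it.
- manip.sign_off(): hands the job in; it is judged then, once.
The state is a dict: "t": time; "q": joint angles; "qd": joint speeds; "tau": joint torques, N m; "tcp_pos": TCP position; "tool_rot": TCP orientation; "force": force on the tool from outside, world axes, zero at the start; "ft_torque": the same for the moment, N m; "finger_gap": opening from 0.0 (shut) to 1.0 (fully open); "gripper_force": force on a finger pad.
Only numpy, scipy, OpenCV 4.12 (cv2) and the standard library are available. Lean on these libraries where they do the work, as an engineer would, in place of code of your own. Each camera call takes 0.05 s, during which the arm holds its last target. There are 200 camera calls.

## Task

Take the yellow spacer from its white rack and slide it upright into whichever of the two gaps beside the terracotta specimen tile is wide enough for it, fully down onto the jig's base and about midway along the tile, then let go of it. Then press the sprung tile straight down with closed fingertips until it stops, flush with the tops of the blue rails, and finish while still holding it pressed there: do not let it rise again. Leave the bottles, pot and stones around undisturbed.

Things in the scene. Friction and masses are not known exactly. Their poses are not given: they have to be found in the camera images.
- jig: Fixed aluminium base plate, 150 (x) x 180 (y) x 10 mm. Origin: centre of its underside. Along its y stand rail, gap, tile, gap, rail. The tile (90 mm in x, 70 in y, terracotta on a dark carrier) is centred on the plate and cannot move sideways; the gaps run along x, open at top and ends; their floor is the plate's top, 10 mm above the table.
- rail_slim: Blue rail, 110 mm (x) x 16 mm (y) x 30 mm high, fixed on the plate with its centre 59 mm from the plate's centre along the plate's y axis, on its + or - side (varies). Its top is 40 mm above the table. Origin: centre of its underside. The gap between it and the tile is 16 mm wide, centred 43 mm from the plate's centre: the spacer fits there.
- rail_broad: The other blue rail, 110 x 34 x 30 mm, on the plate's other side, its centre also 59 mm from the plate's centre, top 40 mm above the table. Origin: centre of its underside. The gap between it and the tile is only 7 mm: too narrow for the spacer.
- tile (a joint): How far the tile is pressed down, m: 0 = up, its top 8 mm above the rail tops; 0.008 = at its hard stop, flush with the rail tops. A spring lifts it: about 3 N starts it moving, about 11 N brings it to the stop; released, it rises again at once.
- tile_top (a point): Centre of the tile's flat top face (90 x 70 mm), 48 mm above the table when up, 40 mm when flush; moves with the tile. Axes as the jig's.
- spacer: Loose yellow plastic spacer, an upright slab 50 mm long (x) x 12 mm thick (y) x 72 mm tall, about 60 g; its lowest 6 mm are only 46 x 8 mm, as a lead-in. Origin: centre of its underside. Seated in the wide gap it stands 32 mm clear of the raised tile top (42 mm of the rails); grip it by its 12 mm thickness in the top 30 mm.
- rack: Fixed white plastic rack, 76 x 46 x 24 mm high, in which the spacer starts upright, its x axis along the rack's x; slot 56 x 16 mm, floor 6 mm above the table. Origin: centre of its underside. The spacer lifts straight out.
- dropper: Loose amber dropper bottle, 32 mm across, 75 mm high; bystander. Origin: centre of its underside.
- jar: Loose white jar with red lid, 54 mm across, 70 mm high; bystander. Origin: centre of its underside.
- pot: Loose white sample pot with green cap, 37 mm across, 42 mm high; bystander. Origin: centre of its underside.
- rock: Loose reddish rock sample, 68 mm across, 36 mm high; bystander. Origin: centre of its underside.
- block: Loose pale stone block, 45 x 30 x 20 mm, lying on the table; bystander. Origin: centre of its underside.

How it is judged:
On the way, in this order (a step that is already met when the one before it is completed fails the run):
1. the spacer stands fully down in the wide gap, let go (z of spacer in the frame of jig between 0.005 and 0.0135 m and x of spacer in the frame of jig between -0.022 and 0.022 m and (y of spacer in the frame of jig between 0.0385 and 0.0475 m or y of spacer in the frame of jig between -0.0475 and -0.0385 m) and horizontal distance between spacer and rail_slim below 0.035 m and angle between spacer's own z axis and vertical below 0.15 rad and angle between the x axis of spacer and the x axis of jig, either way round below 0.15 rad and contact force between the fingers and spacer below 0.3 N), for 0.2 s.
2. the fingers press the tile flush (value of joint tile above 0.0065 m and contact force between the fingers and jig above 4 N), for 0.3 s.
At the end, for the whole second after the job is handed in: Spacer on the jig's base (within 3.5 mm) beside the slim rail, within 22 mm of mid-tile, upright and parallel within 0.15 rad, not touched by the fingers; tile held by the fingers within 1.5 mm of flush, with more than 4 N, through the last second (all of step 1 and all of step 2); the arm keeps its last pose, push and grip.
It fails at once if a bystander (dropper, jar, pot, rock or block) is shifted by more than 20 mm (distance of any of dropper, jar, pot, rock, block from where it was at the start of the episode above 0.02 m).
It also fails if it takes over 45 s, if anything falls off the work surface, if the arm or the gripper's body presses on something with over 40 N, if the wrist force passes 120 N, or if a joint passes its speed limit or range.

## Working session

There is one attempt and no reset: what is moved stays moved. The work goes in short steps, Python scripts to look and compute and a tool call to move; the robot and the scene stay as the last step left them, time stands still between calls to the robot, and variables do not carry over. Pictures are saved under pics/ and viewed, at most 10 in all, crops included, and the job is handed in when it is done.

Besides the shell and the picture viewer there is one more tool, called as name(argument=value, ...), one argument or row to a line, values as JSON. drive_tool: Moves the arm, as the interface text tells. Its arguments: {"type":"object","properties":{"plan":{"type":"array"},"newtons":{"type":"number"}},"required":["plan"]}

```bash
ls; mkdir -p pics; cat > h.py <<'E'
import numpy as np, cv2, pickle
from scipy.spatial.transform import Rotation as R
from station import manip
def snap(n):
    s=manip.sense(); c=manip.snapshot(n)
    if n=="wrist":
        T=np.eye(4);T[:3,:3]=R.from_quat(s["tool_rot"]).as_matrix();T[:3,3]=s["tcp_pos"];c["extrinsics"]=T@np.array(c["mount"])
    pickle.dump(c,open(f"{n}.pkl","wb")); return c
def save(c,p): cv2.imwrite(p,c["image"][:,:,::-1])
def slopes(c,uv):
    f=200/np.tan(np.radians(c["fov_y"]/2))
    K=np.array([[f,0,c["cx"]],[0,f,c["cy"]],[0,0,1.]])
    return cv2.undistortPoints(np.array(uv,float).reshape(-1,1,2),K,np.array([c["k1"],0,0,0.])).reshape(-1,2)
def onplane(c,uv,z):
    s=slopes(c,uv);E=np.array(c["extrinsics"]);d=np.c_[s[:,0],-s[:,1],-np.ones(len(s))]@E[:3,:3].T
    o=E[:3,3];return o+d*((z-o[2])/d[:,2])[:,None]
def cloud(c):
    v,u=np.mgrid[:400,:640];s=slopes(c,np.c_[u.ravel(),v.ravel()]);z=c["z_map"].ravel();E=np.array(c["extrinsics"])
    return (np.c_[s[:,0]*z,-s[:,1]*z,-z]@E[:3,:3].T+E[:3,3]).reshape(400,640,3)
E
python3 - <<'E'
from h import *
a=snap("top");b=snap("scene")
save(a,"pics/top.png");save(b,"pics/scene.png")
print(manip.finger_overhang,a["k1"],a["fov_y"],a["extrinsics"]);s=manip.sense();print(s)
E
```

```text
pics
0.014 -0.0861043560924248 53.95869514510775 [[-0.02925204  0.98896727 -0.14521725  0.42824645]
 [-0.99947217 -0.02688486  0.01823718  0.01053505]
 [ 0.01413183  0.14567408  0.9892317   1.08297889]
 [ 0.          0.          0.          1.        ]]
{'t': 0.1, 'q': array([-1.47851706e+00,  5.28376080e-01,  1.43378121e+00, -9.26827819e-06,
        1.18143400e+00, -1.78508027e-01]), 'qd': array([-0.001184  , -0.00329672, -0.00155008, -0.00082864,  0.00149624,
        0.00027745]), 'tau': array([-5.13406085e-04, -4.43303561e+01, -1.78586411e+01, -1.87210640e-04,
        3.87704626e-03, -1.54771999e-05]), 'tcp_pos': array([ 0.16714358, -0.60158268,  0.24442746]), 'tool_rot': array([ 9.90847541e-01,  1.34982045e-01,  3.87899611e-05, -9.98571025e-04]), 'force': array([ 0.18912497,  0.28000992, -0.4182724 ]), 'ft_torque': array([-0.03587544, -0.00733071, -0.02543416]), 'gripper_force': 0.0, 'finger_gap': 1.0034214389392928}
```

View pics/top.png

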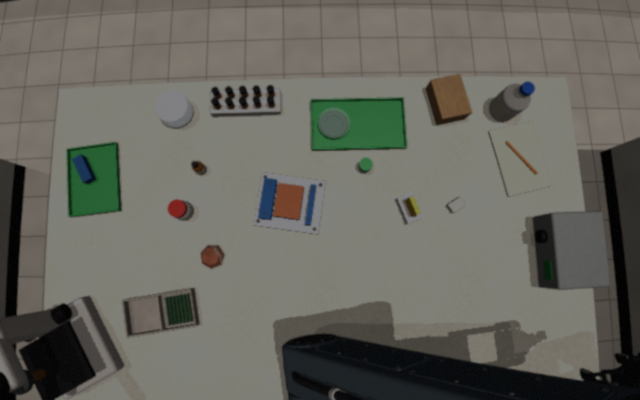

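View pics/scene.png

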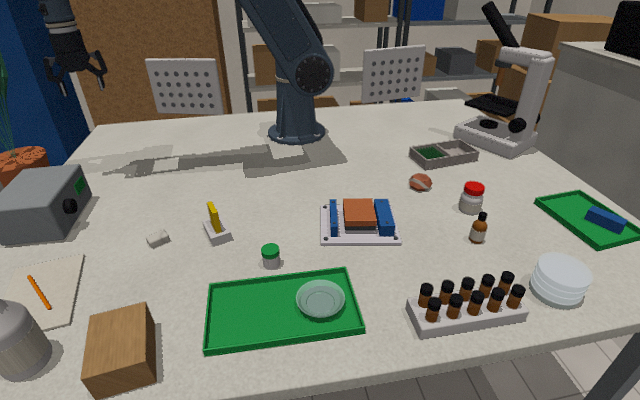

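The top view shows the jig at about (290,203), with the slim rail on its right at (310,205). The rack with the yellow spacer is at about (410,207). The block at (456,204) and the pot at (365,165) are the nearest bystanders.

```bash
cat > m.py <<'E'
from h import *
def regs(c,roi,lo,hi,z,minA=15):
    x0,y0,x1,y1=roi;hsv=cv2.cvtColor(c["image"],cv2.COLOR_RGB2HSV)
    m=cv2.inRange(hsv,np.array(lo),np.array(hi));k=np.zeros_like(m);k[y0:y1,x0:x1]=m[y0:y1,x0:x1]
    out=[]
    for q in cv2.findContours(k,cv2.RETR_EXTERNAL,cv2.CHAIN_APPROX_NONE)[0]:
        if cv2.contourArea(q)<minA: continue
        P=onplane(c,q.reshape(-1,2),z)[:,:2]
        (cx,cy),(w,h),a=cv2.minAreaRect((P*1000).astype(np.float32))
        if w<h:w,h,a=h,w,a-90
        a=(a+90)%180-90
        out.append((round(cx,1),round(cy,1),round(w,1),round(h,1),round(a,1)))
    return out
E
python3 - <<'E'
from m import *
c=pickle.load(open("top.pkl","rb"))
J=(245,160,335,245);K=(390,185,430,230)
print("blue",regs(c,J,(95,120,40),(125,255,255),.04))
print("tile",regs(c,J,(0,120,60),(20,255,255),.048))
print("yel",regs(c,K,(22,120,60),(35,255,255),.078))
print("yel@top",regs(c,K,(22,120,150),(35,255,255),.078))
print("rack",regs(c,K,(0,0,110),(180,40,255),.024))
im=cv2.resize(c["image"][160:240,250:480],None,fx=3.4,fy=3.4,interpolation=cv2.INTER_CUBIC);cv2.imwrite("pics/crop.png",im[:,:,::-1])
P=cloud(c); y=cv2.inRange(cv2.cvtColor(c["image"],cv2.COLOR_RGB2HSV),(22,120,60),(35,255,255))>0
y[:, :390]=0;y[:,430:]=0
Q=P[y];print(len(Q),np.percentile(Q,[5,50,95],0))
# blocks/pot positions
for n,uv,z in [("block",(456,204),.02),("pot",(365,165),.042)]: print(n,onplane(c,[uv],z))
E
```

```text
blue [(566.5, 19.8, 106.9, 11.4, -9.5), (586.2, 134.1, 107.9, 32.0, -9.8)]
tile [(576.2, 78.3, 87.3, 68.2, -9.7)]
yel [(551.6, -249.8, 44.3, 11.9, 18.6)]
yel@top []
rack [(554.4, -252.0, 124.2, 109.1, -3.1)]
77 [[ 0.53331753 -0.25706719  0.06860201]
 [ 0.55205094 -0.24997184  0.0776982 ]
 [ 0.570753   -0.24091095  0.08096223]]
block [[ 0.5588605  -0.38349705  0.02      ]]
pot [[ 0.67007324 -0.13182786  0.042     ]]
```

View pics/crop.png

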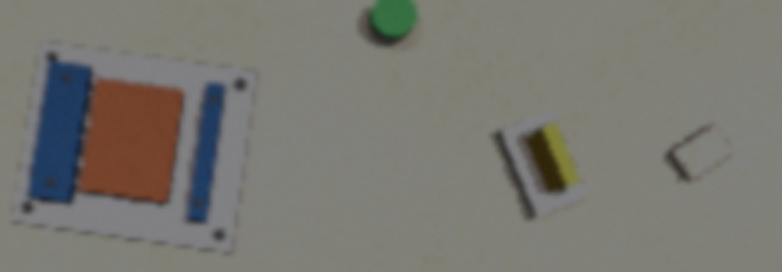

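The crop confirms the slim rail is on the jig's -y side (yaw about -10°), with the spacer at about yaw 18.6° in the rack. I'm moving above the spacer for a closer look.

```bash
cat > go.py <<'E'
from h import *
def go(p,yaw=None):
    s=manip.sense();M=R.from_quat(s["tool_rot"]);x=M.as_matrix()[:,0]
    y0=np.degrees(np.arctan2(x[1],x[0]));print("t",s["t"],"tcp",s["tcp_pos"].round(4),"yaw",y0.round(2),"tilt",M.as_matrix()[:,2].round(4),"F",s["force"].round(2),"gap",s["finger_gap"])
    print("tool shift",(M.inv().apply(np.array(p)-s["tcp_pos"])).round(4))
    if yaw is not None:
        # full rotvec in tool frame to exactly down with yaw
        T=R.from_euler("z",yaw,degrees=True)*R.from_euler("x",180,degrees=True)
        print("rotvec deg",(M.inv()*T).as_rotvec(degrees=True).round(2))
E
python3 -c "
from go import *
go([.535,-.255,.22],18.6)"
```

```text
t 0.1 tcp [ 0.1671 -0.6016  0.2444] yaw 15.52 tilt [-2.e-04  2.e-03 -1.e+00] F [ 0.19  0.28 -0.42] gap 1.0034214389392928
tool shift [ 0.4472 -0.2355  0.025 ]
rotvec deg [-0.11 -0.02 -3.08]
```

drive_tool(
  plan=[
    [0.04,-0.021,0.0025,0,0,0,1],
    [0.042,-0.022,0.0025,0,0,0,1],
    [0.042,-0.022,0.0025,0,0,0,1],
    [0.042,-0.022,0.0025,0,0,0,1],
    [0.042,-0.022,0.0025,0,0,0,1],
    [0.042,-0.022,0.0025,0,0,0,1],
    [0.042,-0.022,0.0025,0,0,0,1],
    [0.042,-0.022,0.0025,0,0,0,1],
    [0.042,-0.022,0.0025,0,0,0,1],
    [0.04,-0.022,0.0025,0,0,0,1],
  ],
)

```text
t: 1.1
tcp_pos: [0.5106, -0.2782, 0.2199]
tool_rot: [0.991, 0.135, -0.0, -0.0]
force: [0.9, -0.2, 0.3]
finger_gap: 1.002
gripper_force: 0.0
```

drive_tool(
  plan=[
    [0.03,-0.017,0,0,0,0,1],
    [0,0,0,0,0,-3.1,1],
    [0,0,0,0,0,0,1],
  ],
)

```text
t: 1.4
tcp_pos: [0.5342, -0.2541, 0.2197]
tool_rot: [0.987, 0.163, -0.0, -0.0]
force: [-0.1, 0.9, 0.1]
finger_gap: 1.003
gripper_force: 0.0
```

```bash
python3 - <<'E'
from go import *
go([.552,-.250,.08],18.6)
c=snap("wrist");save(c,"pics/w1.png")
from m import regs
print("yel",regs(c,(0,0,640,400),(22,120,60),(35,255,255),.078,60))
print("yel bright",regs(c,(0,0,640,400),(22,120,130),(35,255,255),.078,60))
print(np.array(c["mount"]).round(3))
E
```

```text
t 1.4 tcp [ 0.5342 -0.2541  0.2197] yaw 18.76 tilt [-1.e-03  5.e-04 -1.e+00] F [-0.11  0.9   0.07] gap 1.0034923376281715
tool shift [0.0182 0.002  0.1397]
rotvec deg [-0.05  0.05  0.16]
yel [(555.6, -249.7, 56.3, 12.0, 19.3)]
yel bright [(568.1, -245.0, 14.5, 11.0, 19.3)]
[[ 0.     0.944  0.329  0.084]
 [ 1.    -0.     0.     0.001]
 [ 0.     0.329 -0.944 -0.13 ]
 [ 0.     0.     0.     1.   ]]
```

View pics/w1.png

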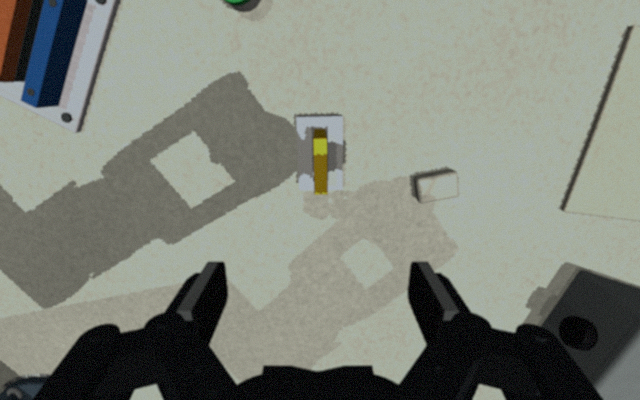

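The wrist view shows the spacer top at x 314–327, y 135–192, with the +x end face visible at the top of that patch. Both views agree: centre (0.5523, -0.2504), yaw 19.2°. I'm descending to grip 25 mm below the top.

```bash
python3 -c "
from go import *
go([.5523,-.2504,.067],19.2)"
```

```text
t 1.45 tcp [ 0.5338 -0.2549  0.2198] yaw 18.62 tilt [-1.e-03  5.e-04 -1.e+00] F [-0.24  1.22  0.17] gap 0.9978294586069215
tool shift [0.0191 0.0018 0.1528]
rotvec deg [-0.04  0.05 -0.58]
```

drive_tool(
  plan=[
    [0.019,0.0018,0.02,0,0,-0.5,0.3],
    [0,0,0.03,0,0,0,0.2],
    [0,0,0.03,0,0,0,0.1],
    [0,0,0.03,0,0,0,0.1],
    [0,0,0.025,0,0,0,0.1],
    [0,0,0.018,0,0,0,0.1],
    [0,0,0,0,0,0,0.1],
    [0,0,0,0,0,0,0.1],
  ],
  newtons=40,
)

```text
t: 2.25
tcp_pos: [0.552, -0.2519, 0.0673]
tool_rot: [0.986, 0.165, -0.0, -0.0]
force: [0.3, -0.0, 0.6]
finger_gap: 0.549
gripper_force: 0.0
```

drive_tool(
  plan=[
    [0,0,0,0,0,0,-0.5],
    [0,0,0,0,0,0,-1],
    [0,0,0,0,0,0,-1],
    [0,0,0,0,0,0,-1],
    [0,0,0,0,0,0,-1],
    [0,0,0,0,0,0,-1],
  ],
  newtons=40,
)

```text
t: 2.85
tcp_pos: [0.553, -0.2517, 0.0686]
tool_rot: [0.986, 0.166, 0.001, 0.001]
force: [-1.1, -1.8, 5.8]
finger_gap: 0.131
gripper_force: 41.8
```

```bash
python3 -c "
from go import *
go([.5523,-.2504,.067],19.2)"
```

```text
t 2.85 tcp [ 0.553  -0.2517  0.0686] yaw 19.13 tilt [ 0.0017 -0.0016 -1.    ] F [-1.11 -1.85  5.77] gap 0.13056241772068838
tool shift [-0.0003 -0.0015  0.0016]
rotvec deg [ 0.12 -0.06 -0.07]
```

drive_tool(
  plan=[
    [0,0,-0.008,0,0,0,-1],
    [0,0,-0.015,0,0,0,-1],
    [0,0,-0.025,0,0,0,-1],
    [0,0,-0.03,0,0,0,-1],
    [0,0,-0.02,0,0,0,-1],
    [0,0,0,0,0,0,-1],
  ],
)

```text
t: 3.45
tcp_pos: [0.5544, -0.2522, 0.1694]
tool_rot: [0.986, 0.166, 0.003, 0.003]
force: [0.1, -0.9, -0.6]
finger_gap: 0.13
gripper_force: 41.0
```

```bash
python3 -c "
from go import *
go([.51,.046,.166],-9.7)"
```

```text
t 3.45 tcp [ 0.5544 -0.2522  0.1694] yaw 19.13 tilt [ 0.0066 -0.0044 -1.    ] F [ 0.14 -0.89 -0.61] gap 0.1304510415778266
tool shift [ 0.0558 -0.2963  0.0018]
rotvec deg [ 0.29 -0.36 28.83]
```

drive_tool(
  plan=[
    [0.006,-0.034,0,0,0,0,-1],
    [0.008,-0.043,0,0,0,0,-1],
    [0.008,-0.044,0,0,0,0,-1],
    [0.008,-0.044,0,0,0,0,-1],
    [0.008,-0.044,0,0,0,0,-1],
    [0.008,-0.044,0,0,0,0,-1],
    [0.008,-0.034,0,0,0,0,-1],
    [0.001,-0.009,0,0.1,-0.1,7.2,-1],
    [0,0,0,0.1,-0.1,7.2,-1],
    [0,0,0,0.1,-0.1,7.2,-1],
  ],
)

```text
t: 4.45
tcp_pos: [0.5065, 0.0476, 0.1646]
tool_rot: [1.0, -0.023, -0.004, -0.002]
force: [-0.9, 0.1, -1.0]
finger_gap: 0.129
gripper_force: 41.0
```

drive_tool(
  plan=[
    [0,0,0,0,0,7.2,-1],
    [0,0,0,0,0,0,-1],
    [0,0,0,0,0,0,-1],
  ],
)

```text
t: 4.75
tcp_pos: [0.5069, 0.0466, 0.1648]
tool_rot: [0.997, -0.083, -0.004, -0.002]
force: [-0.4, -1.1, -1.7]
finger_gap: 0.132
gripper_force: 41.0
```

```bash
python3 - <<'E'
from go import *
from m import regs
go([.5692,.0359,.166],-9.7)
c=snap("wrist");save(c,"pics/w2.png")
A=(0,0,640,400)
print("blue",regs(c,A,(95,120,30),(125,255,255),.04,200))
print("tile",regs(c,A,(0,120,50),(20,255,255),.048,400))
print("yel",regs(c,A,(20,120,50),(35,255,255),.142,60))
E
```

```text
t 4.75 tcp [0.5069 0.0466 0.1648] yaw -9.53 tilt [-0.0072  0.0046 -1.    ] F [-0.38 -1.06 -1.66] gap 0.13150740988843732
tool shift [ 0.0632  0.0003 -0.0017]
rotvec deg [-0.19  0.45  0.17]
blue [(566.8, 20.7, 108.6, 15.2, -9.7), (585.6, 133.9, 110.3, 40.5, -10.5)]
tile [(444.8, 274.2, 52.9, 41.6, 33.6), (466.4, 242.2, 40.3, 17.1, 33.8), (576.9, 78.8, 89.7, 70.5, -9.7)]
yel [(496.4, 47.4, 89.9, 15.9, -9.6)]
```

View pics/w2.png

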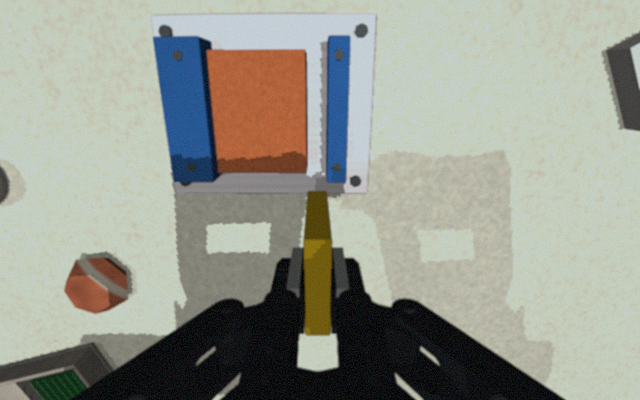

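The wrist view shows the tile and both rails clearly, with the slim rail at x 328–349. The held spacer's top face is roughly rows 240–335, columns 304–332. Next I'll measure where the spacer sits relative to the tool and the gap in this same view.

```bash
python3 - <<'E'
from go import *
c=pickle.load(open("wrist.pkl","rb"))
s=manip.sense();M=R.from_quat(s["tool_rot"])
hsv=cv2.cvtColor(c["image"],cv2.COLOR_RGB2HSV);y=cv2.inRange(hsv,(18,120,50),(38,255,255))
for r in [192,196,200,210,220,230,238,243,250,265,280,300,320,330,334]:
    q=np.flatnonzero(y[r,280:360])+280
    if len(q)==0: print(r,"-");continue
    z=.1742 if r>=240 else .11
    P=onplane(c,[[q[0]-.5,r],[q[-1]+.5,r]],z); T=M.inv().apply(P-s["tcp_pos"])
    print(r,q[0],q[-1],hsv[r,318],"tool",T[:,:2].round(4).tolist(),"mid y",T[:,1].mean().round(4))
cl=cloud(c)
for r in [200,220,235,250,280,310]: print(r,cl[r,318].round(4))
# gap edges in tool frame
def J(p): return (M.inv().apply(np.array(p)-s["tcp_pos"])).round(4)
n=np.array([-.1713,-.9852]);t=np.array([.5769,.0788])+.043*n
print("target",t,J([*t,.1648]))
# check the gap: tile edge near rail and rail inner edge
E
```

```text
192 308 325 [ 25 217  81] tool [[0.0234, -0.0051], [0.0234, 0.0058]] mid y 0.0004
196 308 326 [ 24 218  83] tool [[0.0208, -0.0051], [0.0208, 0.0064]] mid y 0.0007
200 308 325 [ 22 211  86] tool [[0.0182, -0.0051], [0.0183, 0.0059]] mid y 0.0004
210 307 327 [ 24 224  81] tool [[0.0117, -0.0058], [0.0117, 0.0071]] mid y 0.0007
220 306 328 [ 25 255  81] tool [[0.005, -0.0065], [0.005, 0.0078]] mid y 0.0007
230 305 329 [ 25 226  80] tool [[-0.0019, -0.0072], [-0.0019, 0.0086]] mid y 0.0007
238 305 330 [ 24 210  85] tool [[-0.0075, -0.0073], [-0.0075, 0.0093]] mid y 0.001
243 304 330 [ 23 222 140] tool [[0.0221, -0.0049], [0.0221, 0.0063]] mid y 0.0007
250 303 331 [ 24 234 108] tool [[0.0188, -0.0054], [0.0189, 0.0068]] mid y 0.0007
265 303 332 [ 23 196 116] tool [[0.0116, -0.0055], [0.0116, 0.0074]] mid y 0.0009
280 304 330 [ 24 248 113] tool [[0.004, -0.0052], [0.004, 0.0066]] mid y 0.0007
300 304 330 [ 23 228 114] tool [[-0.0065, -0.0053], [-0.0065, 0.0068]] mid y 0.0007
320 304 331 [ 22 211 115] tool [[-0.0177, -0.0055], [-0.0176, 0.0074]] mid y 0.001
330 305 329 [ 24 227 111] tool [[-0.0235, -0.0051], [-0.0234, 0.0066]] mid y 0.0007
334 307 327 [ 22 133 125] tool [[-0.0258, -0.0042], [-0.0258, 0.0057]] mid y 0.0007
200 [0.5306 0.0415 0.1271]
220 [0.531  0.0414 0.1555]
235 [0.5306 0.0415 0.1705]
250 [0.526  0.0422 0.1752]
280 [0.5123 0.0445 0.1763]
310 [0.4964 0.0472 0.1759]
target [0.5695341 0.0364364] [ 0.0633 -0.0004 -0.0003]
```

drive_tool(
  plan=[
    [0.02,0,0,-0.2,0.45,0.2,-1],
    [0.03,-0.001,0.005,0,0,0,-1],
    [0.014,0,0.015,0,0,0,-1],
    [0,0,0.015,0,0,0,-1],
    [0,0,0,0,0,0,-1],
    [0,0,0,0,0,0,-1],
  ],
)

```text
t: 5.4
tcp_pos: [0.57, 0.0367, 0.1299]
tool_rot: [0.996, -0.086, -0.0, 0.0]
force: [-0.3, 0.3, -0.8]
finger_gap: 0.13
gripper_force: 41.0
```

```bash
python3 - <<'E'
from go import *
from m import regs
go([.5695-.001*.985,.0364+.001*.17,.0726],-9.8)
c=snap("wrist");s=manip.sense();M=R.from_quat(s["tool_rot"])
A=(150,0,640,400)
for n,lo,hi,z in [("blue",(95,120,30),(125,255,255),.04),("tile",(0,120,50),(20,255,255),.048)]: print(n,regs(c,A,lo,hi,z,200))
hsv=cv2.cvtColor(c["image"],cv2.COLOR_RGB2HSV);y=cv2.inRange(hsv,(18,120,50),(38,255,255))
for r in [196,210,225,260,290,320]:
    q=np.flatnonzero(y[r,280:360])+280
    if len(q):
        z=s["tcp_pos"][2]+(.0094 if r>=240 else -.055); T=onplane(c,[[q[0]-.5,r],[q[-1]+.5,r]],z)
        m=T.mean(0)[:2]-[.5769,.0788]; print(r,q[0],q[-1],"jig-y of mid",(m@[.1713,.9852]).round(4),"jig-x",(m@[.9852,-.1713]).round(4))
cv2.imwrite("pics/w3.png",c["image"][:,:,::-1])
E
```

```text
t 5.4 tcp [0.57   0.0367 0.1299] yaw -9.84 tilt [-5.e-04 -1.e-04 -1.e+00] F [-0.33  0.31 -0.84] gap 0.13040327561045315
tool shift [-0.0014  0.0004  0.0573]
rotvec deg [ 0.01  0.03 -0.04]
blue [(587.7, 134.3, 113.1, 40.1, -12.8), (574.5, 19.3, 98.8, 15.3, -9.2)]
tile [(578.0, 78.3, 91.9, 71.1, -9.2)]
196 307 326 jig-y of mid -0.0431 jig-x 0.0215
210 306 327 jig-y of mid -0.0431 jig-x 0.0124
225 304 329 jig-y of mid -0.0431 jig-x 0.0023
260 303 332 jig-y of mid -0.0436 jig-x 0.0149
290 304 330 jig-y of mid -0.0434 jig-x -0.0001
320 304 331 jig-y of mid -0.0437 jig-x -0.0164
```

View pics/w3.png

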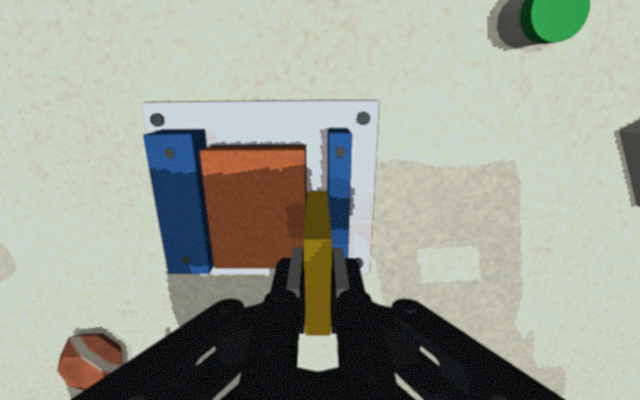

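The spacer hangs over the gap between the tile edge (x≈306) and the slim rail (x≈328), within 0.5 mm of its centreline. I'm lowering it.

drive_tool(
  plan=[
    [0,-0.0003,0.01,0,0,0,-1],
    [0,0,0.01,0,0,0,-1],
    [0,0,0.008,0,0,0,-1],
    [0,0,0.006,0,0,0,-1],
    [0,0,0.005,0,0,0,-1],
    [0,0,0,0,0,0,-1],
  ],
)

```text
t: 6.05
tcp_pos: [0.5703, 0.0369, 0.0903]
tool_rot: [0.996, -0.086, -0.0, 0.0]
force: [-0.4, 0.4, -1.0]
finger_gap: 0.132
gripper_force: 41.0
```

drive_tool(
  plan=[
    [0,0,0.006,0,0,0,-1],
    [0,0,0.005,0,0,0,-1],
    [0,0,0.004,0,0,0,-1],
    [0,0,0.003,0,0,0,-1],
    [0,0,0,0,0,0,-1],
  ],
)

```text
t: 6.55
tcp_pos: [0.5708, 0.0369, 0.073]
tool_rot: [0.996, -0.086, 0.001, 0.0]
force: [-0.0, 0.1, -1.3]
finger_gap: 0.128
gripper_force: 41.1
```

drive_tool(
  plan=[
    [0,0,0.001,0,0,0,-1],
    [0,0,0,0,0,0,-1],
    [0,0,0,0,0,0,-1],
  ],
)

```text
t: 6.85
tcp_pos: [0.571, 0.0369, 0.0726]
tool_rot: [0.996, -0.086, 0.001, 0.0]
force: [-0.0, -0.0, 2.6]
finger_gap: 0.133
gripper_force: 41.3
```

The upward force shows the spacer is seated. I'm releasing it and backing straight up.

drive_tool(
  plan=[
    [0,0,0,0,0,0,-0.5],
    [0,0,0,0,0,0,-0.3],
    [0,0,0,0,0,0,-0.2],
    [0,0,0,0,0,0,-0.2],
    [0,0,0,0,0,0,-0.2],
    [0,0,-0.01,0,0,0,-0.2],
    [0,0,-0.03,0,0,0,-0.2],
    [0,0,-0.04,0,0,0,-0.2],
    [-0.03,0,-0.03,0,0,0,-0.5],
    [-0.03,0,0,0,0,0,-1],
  ],
)

```text
t: 7.85
tcp_pos: [0.5147, 0.0468, 0.1869]
tool_rot: [0.996, -0.086, 0.006, 0.0]
force: [0.6, 0.1, -0.3]
finger_gap: 0.094
gripper_force: 0.0
```

```bash
python3 - <<'E'
from go import *
from m import regs
# press point: tile centre shifted 12 mm toward broad rail (+jig y)
n=np.array([.1713,.9852]);p=np.array([.5769,.0788])+.012*n
print(p);go([*p,.09],-9.8)
c=snap("wrist");save(c,"pics/w4.png")
print("yel",regs(c,(100,0,600,400),(18,120,50),(38,255,255),.082,60))
print("tile",regs(c,(100,0,600,400),(0,120,50),(17,255,255),.048,400))
E
```

```text
[0.5789556 0.0906224]
t 7.85 tcp [0.5147 0.0468 0.1869] yaw -9.89 tilt [ 0.0124 -0.0017 -0.9999] F [ 0.61  0.06 -0.35] gap 0.09427698561815753
tool shift [ 0.0546 -0.0541  0.0976]
rotvec deg [-0.02 -0.72 -0.09]
yel [(570.2, 36.7, 49.2, 12.5, -10.4)]
tile [(439.8, 271.3, 41.9, 35.9, 37.8), (576.9, 79.0, 90.2, 70.4, -9.6)]
```

View pics/w4.png

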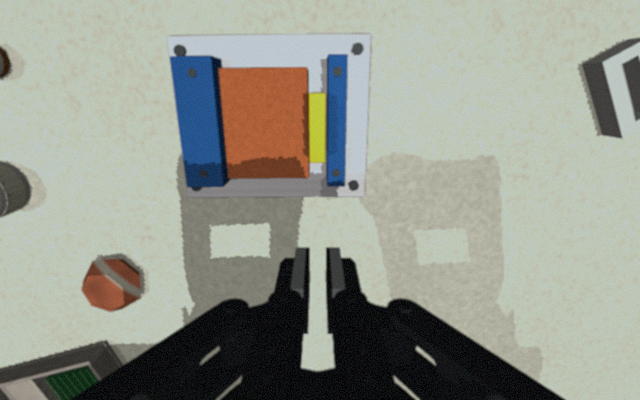

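The spacer stands upright in the gap at (319,128) in the image, measured at mid-tile (0.570, 0.037) and parallel to the jig within 1°. Now I'm moving above the tile with closed fingers to press it.

drive_tool(
  plan=[
    [0.025,-0.025,0,0,0,0,-1],
    [0.03,-0.029,0,0,0,0,-1],
    [0,0,0.03,0,-0.7,0,-1],
    [0,0,0.04,0,0,0,-1],
    [0,0,0.03,0,0,0,-1],
    [0,0,0.01,0,0,0,-1],
    [0,0,0,0,0,0,-1],
    [0,0,0,0,0,0,-1],
  ],
)

```text
t: 8.7
tcp_pos: [0.5752, 0.091, 0.0734]
tool_rot: [0.996, -0.086, -0.004, -0.0]
force: [0.0, -0.8, 0.8]
finger_gap: -0.001
gripper_force: 0.0
```

```bash
python3 -c "
from go import *
go([.579,.0906,.054],-9.8)"
```

```text
t 8.7 tcp [0.5752 0.091  0.0734] yaw -9.89 tilt [-0.0088  0.0017 -1.    ] F [ 0.   -0.75  0.79] gap -0.0007640688679520754
tool shift [ 0.004  -0.0002  0.0193]
rotvec deg [-0.01  0.51 -0.09]
```

drive_tool(
  plan=[
    [0.002,0,0.006,0,0.5,0,-1],
    [0.001,0,0.005,0,0,0,-1],
    [0,0,0.004,0,0,0,-1],
    [0,0,0.004,0,0,0,-1],
    [0,0,0,0,0,0,-1],
    [0,0,0,0,0,0,-1],
  ],
)

```text
t: 9.3
tcp_pos: [0.5782, 0.0905, 0.0548]
tool_rot: [0.996, -0.086, 0.0, -0.0]
force: [-0.1, 0.1, 9.6]
finger_gap: 0.006
gripper_force: 4.9
```

drive_tool(
  plan=[
    [0,0,0.001,0,0,0,-1],
    [0,0,0.001,0,0,0,-1],
    [0,0,0.001,0,0,0,-1],
    [0,0,0,0,0,0,-1],
    [0,0,0,0,0,0,-1],
  ],
)

```text
t: 9.8
tcp_pos: [0.5782, 0.0906, 0.0539]
tool_rot: [0.996, -0.086, 0.001, -0.0]
force: [-5.6, -0.1, 22.2]
finger_gap: 0.0
gripper_force: 11.0
```

drive_tool(
  plan=[
    [0,0,0,0,0,0,-1],
    [0,0,0,0,0,0,-1],
    [0,0,0,0,0,0,-1],
    [0,0,0,0,0,0,-1],
    [0,0,0,0,0,0,-1],
  ],
)

```text
t: 10.3
tcp_pos: [0.5782, 0.0906, 0.054]
tool_rot: [0.996, -0.086, 0.001, -0.0]
force: [-3.7, -0.5, 21.7]
finger_gap: 0.002
gripper_force: 11.0
```

```bash
python3 - <<'E'
from go import *
from m import regs
c=snap("scene");cv2.imwrite("pics/end.png",cv2.resize(c["image"][130:270,250:470],None,fx=3.4,fy=3.4)[:,:,::-1])
go([.579,.0906,.054],-9.8)
E
```

```text
t 10.35 tcp [0.5782 0.0906 0.054 ] yaw -9.87 tilt [ 1.4e-03 -1.0e-04 -1.0e+00] F [-4.37 -0.57 22.75] gap 0.0005482676974184407
tool shift [ 0.0008 -0.0002 -0.    ]
rotvec deg [-0.01 -0.08 -0.07]
```

View pics/end.png

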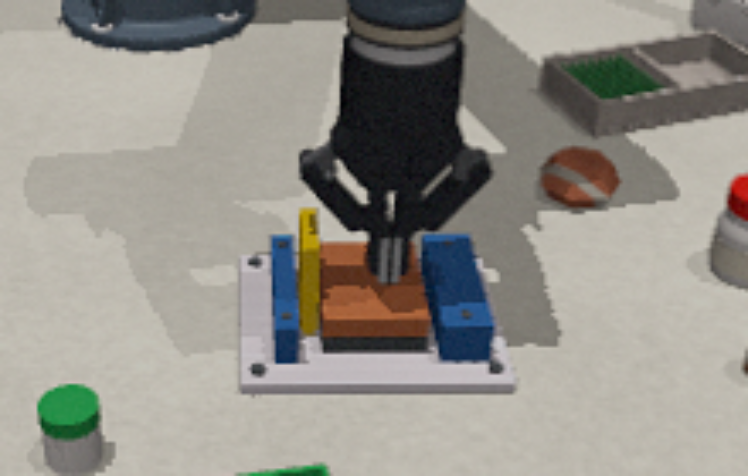

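The scene crop shows the spacer upright in the gap at (309,270), clear of the fingers. The closed fingertips at (388,265) hold the tile level with the rails at about 22 N.

```bash
python3 -c "
from station import manip
print(manip.sign_off())"
```

```text
the job is handed in; nothing more can be done
None
```

I handed the job in with the spacer upright and released in the wide gap at mid-tile, and the closed fingertips holding the tile flush at about 22 N; no verdict was returned.

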